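# Lever open a tape case and draw the roll off its post

## Task

The blue tape case's inset grey lid has no handle: pick up the red-handled opening blade, slip its tip down into the notch in the yellow strip along the front edge of the lid, lever the lid up with the blade (not with the fingers) and swing it right open until it leans back past upright. Lay the blade flat on its black rubber mat again, lift the orange tape roll up off the post inside and set it down gently, lying flat on its end face, in the green tray. Leave the other things on the bench where they are.

Things in the scene. Friction and masses are not known exactly. Their poses are not given: they have to be found in the camera images.
- case: Blue tape case, fixed, 180 (x) x 150 (y) x 64 mm tall, lid shut. Origin: centre of its underside; -x is the front, hinge along the +x edge. Floor 6 mm, walls 5 to 6 mm; the front wall is 8 mm thick (x -90 to -82 mm), its top at z = 61. A post 20 mm across with a tapered top stands at x = y = 0, from z = 6 to 50 mm; between it and the notch the roll's side is at x = -28.
- lid (a joint): Angle of the inset grey lid, rad: 0 shut, 1.95 at its stop. 150 mm wide, 5 mm thick (shut: underside z = 59, top z = 64 mm in the case frame), 0.2 kg. The stiff hinge (0.3 N m friction) holds it at any angle; raising its front edge takes about 3 N. Once the blade's tip is under it, lowering the handle over the front wall raises it.
- lid_front (a point): Point on the lid, 159 mm from the hinge, at its underside, mid-width; shut, at (-69, 0, 59) mm in the case frame. The lid's 12 mm front border (x -81 to -69) is closed by a yellow strip except at one pry notch, 28 mm wide in y, whose middle lies up to 14 mm either side of y = 0: look or feel for it. The blade enters only tilted tip-down about 40 degrees, over the front wall.
- case_hinge (a point): Hinge line's middle, fixed on the case at (90, 0, 59) mm in the case frame; the lid turns about its y axis.
- blade: Opening blade, loose, 90 g, lying flat. Red handle 90 (x) x 20 (y) x 26 mm (z); a grey steel blade 14 mm wide (y) and 2 mm thick (z) runs out of its +x end at mid-height (z = 13 mm), its tip at x = 109 mm; a ferrule 12 mm high reaches to x = 55 mm, so 54 mm of thin blade is free. Origin: centre of the handle's underside, near the centre of mass; x towards the tip.
- blade_tip (a point): Middle of the blade's tip, 109 mm ahead of the handle's centre and 13 mm above its underside; axes as the blade's.
- rest_mat: Black rubber mat 180 (x) x 110 (y) x 4 mm, fixed; origin at the centre of its underside. The blade lies on it at the start and belongs on it at the end.
- roll: Orange wound tape roll, rigid, 56 mm outside diameter, 26 mm bore, 38 mm high, about 140 g, standing flat on the case's floor round the post (it surrounds it with 3 mm play). Origin: centre of its underside; z is its axis.
- tray: Green issue tray, fixed, 140 x 140 x 26 mm outside, walls 4 mm, floor 4 mm thick; origin at the centre of its underside.
- spare_roll: Bystander: grey tape roll of the same size, upright on the bench, centre of its underside. Leave it.
- spray_can: Bystander: yellow can, 56 mm across, 170 mm tall, centre of its underside. Leave it.
- carton: Bystander: cardboard carton 90 x 130 x 70 mm, centre of its underside. Leave it.
- screwdriver: Bystander: screwdriver lying along its x. Leave it.
- coupling: Bystander: white plastic pipe coupling, 51 mm across, 50 mm tall, upright. Leave it.
- helmet: Bystander: white safety helmet, about 250 mm across, 140 mm tall, centre of its underside. Leave it.
- glue_bottle: Bystander: blue bottle, 60 mm across, 150 mm tall, centre of its underside. Leave it.

How it is judged:
By the outcome, as a careful person would: the job done as asked, in the order asked, and still so for the second after the job is handed in, with the robot touching nothing.
It also fails if it takes over 72 s, if anything falls off the work surface, if the arm or the gripper's body presses on something with over 40 N, if the wrist force passes 120 N, or if a joint passes its speed limit or range.

## Robot

A 6-joint arm with a two-finger parallel gripper is mounted at the origin on the work surface. World frame = base frame: x ahead of the robot, y to its left, z up, the work surface at z = 0. Lengths are in m, angles in rad, forces in N, time in s.
With the tool pointing down it reaches from about 0.375 to 0.975 m from the base axis. Payload 3.8 kg.
Tool frame: the origin (TCP) lies at the very end of the fingers, on their centre line; the grasp point (between the pads) lies 19 mm behind it; z points along the fingers, y is the line along which they close (so a half turn about z gives the same grasp; the last joint's range is limited). The gripper opens to 85 mm and grips with 20 to 120 N. Pads are 22 mm wide; open, the fingers measure 114 mm over their backs; the gripper's body (76 mm by 85 mm) begins 54 mm behind the grasp point. The pads swing forward as they close: fully open they stand 13 mm farther back than shut.
Start: joints at [1.074, 0.264, 1.604, -0, 1.274, -0.037], TCP at [0.3, 0.605, 0.231] pointing down, gripper open.
Joint ranges: [-2.63, 2.63], [-0.94, 2.18], [0.31, 2.57], [-1.31, 4.45], [0, 2.66], [-2.55, 2.55]. Speed limits (rad/s): [2.57, 2.57, 3.14, 3.14, 3.14, 3.14].

## Interface

Orientations are given as a rotation vector (axis times angle).
In Python, from workcell import bot, vision gives the robot as it stands. The module is installed in compiled form; this text tells all that it offers.
- The arm moves only by the tool play_rows, never from a script. Its argument "moves" is a list that holds one entry, the list of rows, each a list of 7 numbers: the turn, a rotation vector about the tool's x, y, z as a fraction of full scale, then the shift along the tool's x, y, z as a fraction of full scale, then the finger opening in mm, from 0 to 85.4. In form: [[[ax, ay, az, x, y, z, jaw], ...]]. A call has 1 to 5 rows; each row shifts and turns the commanded pose from where the row before left it, along the tool's axes as they then stand; what a row does not reach is not made up. Full scale, the value 1, is 0.1 m for a shift and 0.5 rad for a turn. A row lasts 1/12 s, in which the tool goes at most 41.7 mm and 7.16 degrees, less where a joint would pass 70% of its speed; a pose out of reach is approached as far as the arm can. A call with a number of a shift or a turn outside -1 to 1 is refused whole. A call with a gripper value outside its range is refused whole. The fingers move at their own pace and stop on an object; "newtons" is the grip in N (left out, the last holds). Time passes only in rows, so rows that do not move let the fingers close. It gives the time, the measured TCP pose, the force, the opening and the grip force at its end, in the units of the state.
- bot.read_state(): the state, without advancing time (a new reading comes with each control period).
- vision.read_camera(name): name is "side" or "top" or "wrist"; returns a dict with "image" (384x512x3 uint8, red, green, blue), "depth" (384x512 float32, m along the optical axis (not along the pixel's ray), 0 where there is no reading), "K" (3x3 intrinsics, pixels), "dist" ([k1, k2, p1, p2, k3] as OpenCV has them; the pictures are not rectified), "R" (3x3) and "t" (3): a world point X has camera coordinates R X + t. Camera axes: x right, y down, z forward; pixel columns grow to the right and rows downward; lengths in m; the calibration is good to about 2 mm. A picture is of the moment at which its call begins.
- bot.finish_job(): hands the job in; it is judged then, once.
The state is a dict: "time": time; "q": joint angles; "joint_vel": joint speeds; "joint_torque": joint torques, N m; "tool_pos": TCP position; "tcp_rot": TCP orientation; "wrist_force": force on the tool from outside, world axes, zero at the start; "torque": the same for the moment, N m; "width": opening from 0.0 (shut) to 1.0 (fully open); "grip_force": force on a finger pad.
Only numpy, scipy, OpenCV 4.12 (cv2) and the standard library are available. Lean on these libraries where they do the work, as an engineer would, in place of code of your own. Each camera call takes 0.05 s, during which the arm holds its last target. There are 200 camera calls.

## Working session

There is one attempt and no reset: what is moved stays moved. The work goes in short steps, Python scripts to look and compute and a tool call to move; the robot and the scene stay as the last step left them, time stands still between calls to the robot, and variables do not carry over. Pictures are saved under pics/ and viewed, at most 11 in all, crops included, and the job is handed in when it is done.

Besides the shell and the picture viewer there is one more tool, called after "Call:" by a JSON object that holds its "api" and its "payload". play_rows: Moves the arm, as the interface text tells. Its arguments: {"type":"object","properties":{"moves":{"type":"array","items":{"type":"array","items":{"type":"array","items":{"type":"number"}}}},"newtons":{"type":"number"}},"required":["moves"]}

```bash
mkdir -p pics; cat > h.py <<'E'
import numpy as np,cv2
from workcell import bot,vision
from scipy.spatial.transform import Rotation as Ro
def cam(n):
    return vision.read_camera(n)
def pts(c):
    d=c["depth"];h,w=d.shape
    u,v=np.meshgrid(np.arange(w),np.arange(h))
    p=cv2.undistortPoints(np.stack([u,v],-1).reshape(-1,1,2).astype(np.float64),c["K"],c["dist"]).reshape(h,w,2)
    P=np.dstack([p*d[...,None],d])
    X=(P-c["t"])@c["R"]
    X[d==0]=np.nan
    return X
def save(c,n): cv2.imwrite(f"pics/{n}.png",c["image"][...,::-1])
E
python3 - <<'E'
from h import *
import pickle
a=cam("top");b=cam("side")
pickle.dump((a,b),open("c.pkl","wb"))
cv2.imwrite("pics/both.png",cv2.resize(np.vstack([a["image"],b["image"]])[...,::-1],None,fx=.78,fy=.78))
save(a,"top0")
s=bot.read_state();print(s)
for c in(a,b):print(-c["R"].T@c["t"],c["K"][0,0])
E
```

```text
{'time': 0.1, 'q': array([ 1.07413259e+00,  2.64644543e-01,  1.60526724e+00,  3.28777230e-05,
        1.27369834e+00, -3.68814818e-02]), 'joint_vel': array([-0.00079623, -0.0018424 , -0.0025999 ,  0.00090186, -0.00114266,
        0.0010789 ]), 'joint_torque': array([-5.57160445e-05, -5.16705179e+01, -3.68592131e+01, -5.81150948e-05,
        6.30834125e-03,  1.64218591e-06]), 'tool_pos': array([0.29919325, 0.60431858, 0.23009285]), 'tcp_rot': array([-7.15765815e-01, -3.05838889e+00,  3.04337489e-03]), 'wrist_force': array([0.0009582 , 0.94388675, 0.35447447]), 'torque': array([-0.02064638, -0.01814621, -0.02219056]), 'grip_force': 0.0, 'width': 0.9969306092855573}
[0.25992729 0.04923102 1.54585425] 476.5182218432955
[ 0.47298211 -0.72526138  1.02118614] 395.64835645014364
```

View pics/both.png

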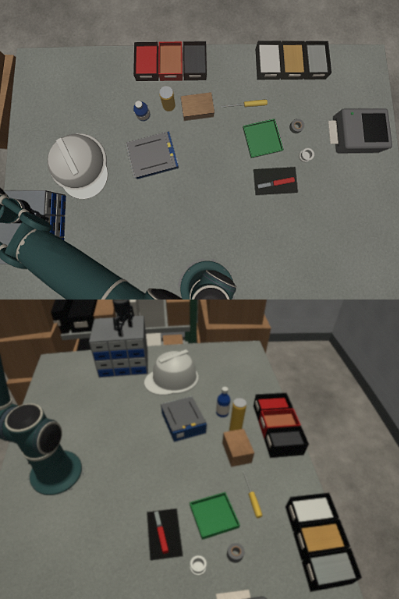

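```bash
python3 - <<'E'
from h import *
import pickle
a,b=pickle.load(open("c.pkl","rb"))
A=a["image"];Bm=b["image"]
print(A.shape)
t1=cv2.resize(A[160:240,150:245],None,fx=4.2,fy=4.2,interpolation=cv2.INTER_CUBIC)
t2=cv2.resize(A[205:255,315:390],None,fx=4.2,fy=4.2,interpolation=cv2.INTER_CUBIC)
t3=cv2.resize(Bm[120:190,200:270],None,fx=4.2,fy=4.2,interpolation=cv2.INTER_CUBIC)
t4=cv2.resize(Bm[260:340,180:310],None,fx=3,fy=3,interpolation=cv2.INTER_CUBIC)
C=np.zeros((600,800,3),np.uint8)
for t,(r,c) in zip((t1,t2,t3,t4),((0,0),(0,400),(300,400),(340,0))):
    t=t[:600-r,:800-c];C[r:r+t.shape[0],c:c+t.shape[1]]=t
cv2.imwrite("pics/crop.png",cv2.convertScaleAbs(C[...,::-1],alpha=1.6))
X=pts(a);hsv=cv2.cvtColor(A,cv2.COLOR_RGB2HSV)
def seg(n,lo,hi,box,zr=(-1,1)):
    m=cv2.inRange(hsv,lo,hi)>0
    q=np.zeros_like(m);q[box[0]:box[1],box[2]:box[3]]=1
    m&=q&(X[...,2]>zr[0])&(X[...,2]<zr[1])
    P=X[m];r=cv2.minAreaRect((P[:,:2]*1000).astype(np.float32))
    print(n,len(P),P.mean(0).round(4),np.percentile(P[:,2],[5,50,95]).round(4),"rect",np.round(r[0],1),np.round(r[1],1),round(r[2],1))
    return P
seg("handle",(0,120,60),(8,255,255),(220,250,340,385));seg("handle2",(172,120,60),(180,255,255),(220,250,340,385))
seg("tray",(45,100,40),(80,255,255),(145,210,300,370))
seg("case",(105,80,30),(125,255,255),(160,240,150,240))
seg("yellow",(20,120,80),(35,255,255),(160,240,150,240))
seg("mat",(0,0,0),(180,255,45),(205,255,315,390),(-.01,.03))
seg("lid",(0,0,50),(180,90,255),(160,240,150,240),(.05,.08))
seg("steel",(0,0,70),(180,120,255),(225,245,328,352),(.01,.05))
E
```

```text
(384, 512, 3)
handle 187 [ 0.4197 -0.3236  0.0255] [0.0018 0.0289 0.0354] rect [ 421.2 -322.9] [23.5 91.9] 10.7<stdin>:20: RuntimeWarning: Mean of empty slice.
  ret = um.true_divide(
Traceback (most recent call last):
IndexError: index -1 is out of bounds for axis 0 with size 0
```

View pics/crop.png

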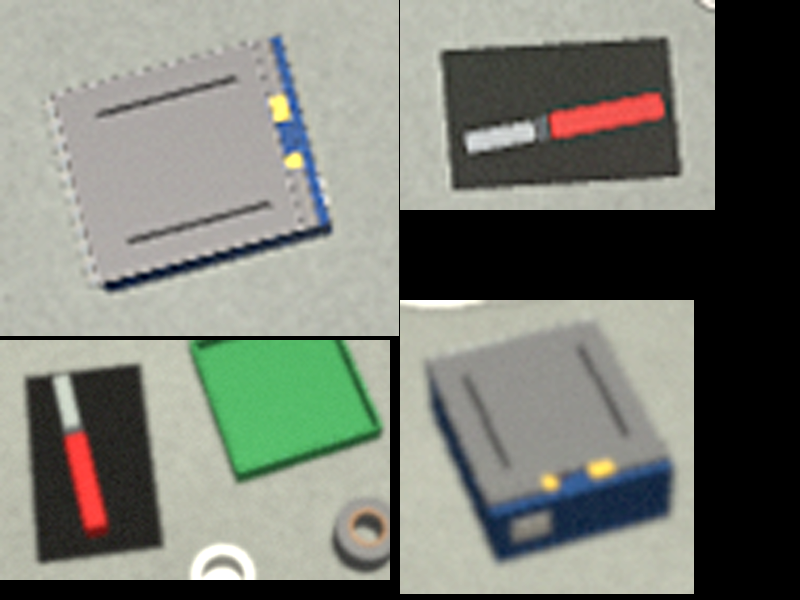

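```bash
cat >> h.py <<'E'
def plane(c,uv,z):
    p=cv2.undistortPoints(np.array(uv,float).reshape(-1,1,2),c["K"],c["dist"]).reshape(-1,2)
    d=np.c_[p,np.ones(len(p))]@c["R"];o=-c["R"].T@c["t"]
    return o+d*((z-o[2])/d[:,2])[:,None]
def seg(c,n,lo,hi,box,z):
    hsv=cv2.cvtColor(c["image"],cv2.COLOR_RGB2HSV)
    m=cv2.inRange(hsv,lo,hi);q=np.zeros_like(m);q[box[0]:box[1],box[2]:box[3]]=1
    m=m*q
    k,l,st,_=cv2.connectedComponentsWithStats(m)
    if k<2: print(n,"none");return
    i=1+np.argmax(st[1:,4]);v,u=np.nonzero(l==i)
    P=plane(c,np.c_[u,v],z)*1000
    r=cv2.minAreaRect(P[:,:2].astype(np.float32))
    print(n,len(P),"mean",P.mean(0).round(1),"rect",np.round(r[0],1),np.round(r[1],1),round(r[2],1))
    return P
E
python3 - <<'E'
from h import *
import pickle
a,b=pickle.load(open("c.pkl","rb"))
for c,nm,mb,tb,cb in((a,"top",(205,255,315,390),(145,210,300,370),(160,240,150,240)),(b,"side",(265,335,185,235),(240,310,240,310),(120,190,200,270))):
    print(nm)
    seg(c,"handle",(0,150,60),(8,255,255),mb,.030)
    seg(c,"mat",(0,0,0),(180,255,62),mb,.004)
    seg(c,"tray",(45,100,40),(80,255,255),tb,.026)
    seg(c,"case",(100,80,20),(128,255,255),cb,.064)
    seg(c,"yellow",(18,120,80),(35,255,255),cb,.064)
    seg(c,"steel",(0,0,85),(180,80,255),(mb[0]+4,mb[1]-4,mb[2]+6,mb[3]-6),.017)
seg(a,"lid",(0,0,50),(180,50,135),(165,235,155,225),.064)
# hand points, top image crop scale 4.2
f=lambda x,y:(150+(x+.5)/4.2-.5,160+(y+.5)/4.2-.5)
hp=[f(278,38),f(329,232),f(52,98),f(105,288)]
print("case corners",(plane(a,hp,.063)*1000).round(1).tolist())
print("yel top",(plane(a,[f(279,107),f(293,160),f(284,121),f(290,152)],.063)*1000).round(1).tolist())
g=lambda x,y:(200+(x-400)/4.2,120+(y-300)/4.2)
print("side corners",(plane(b,[g(497,502),g(669,462),g(427,360),g(590,322)],.064)*1000).round(1).tolist())
print("side yel",(plane(b,[g(551,482),g(601,468),g(559,483),g(588,469)],.064)*1000).round(1).tolist())
g=lambda x,y:(315+(x-400)/4.2,205+y/4.2)
print("tip",(plane(a,[g(465,143)],.017)*1000).round(1))
X=pts(a)
print("lid z depth",np.nanmedian(X[180:215,170:205,2]),"bench",np.nanmedian(X[240:260,200:300,2]))
E
```

```text
top
handle 179 mean [ 419.4 -322.4   30. ] rect [ 419.6 -322.9] [20.7 89. ] 10.0
mat 1484 mean [ 425.6 -292.     4. ] rect [ 424.6 -293.7] [108.1 177.6] 2.0
tray 1658 mean [ 602.1 -244.7   26. ] rect [ 604.7 -246.4] [138.8 140. ] 12.1
case 222 mean [513.8 161.3  64. ] rect [500.5 166.2] [115.6 227.4] 55.9
yellow 18 mean [571.9 147.   64. ] rect [571.6 146.5] [ 9.5 16.3] 90.0
steel 820 mean [ 445.4 -284.    17. ] rect [ 430.3 -289.4] [207.3 133.7] 88.9
side
handle 296 mean [ 418.7 -328.8   30. ] rect [ 418.8 -328.9] [23.1 93.6] 9.8
mat 2026 mean [ 425.2 -301.3    4. ] rect [ 423.3 -296.3] [107.5 176.9] 2.3
tray 2397 mean [ 603.1 -256.3   26. ] rect [ 603.9 -253.7] [139.5 143.3] 12.1
case 535 mean [546.1 113.2  64. ] rect [538.3 167.2] [153.6 177.9] 14.4
yellow 16 mean [570.9 144.7  64. ] rect [570.9 144.1] [ 8.9 16.4] 84.4
steel 136 mean [ 401.7 -233.3   17. ] rect [ 400.5 -239.6] [60.1 56. ] 84.6
lid 4607 mean [528.5 236.   64. ] rect [529.3 233.6] [221.7 223.6] 89.7
case corners [[626.9, 148.7, 63.0], [477.1, 110.7, 63.0], [582.6, 320.2, 63.0], [437.3, 277.7, 63.0]]
yel top [[573.1, 148.0, 63.0], [532.2, 137.5, 63.0], [562.2, 144.2, 63.0], [538.3, 139.7, 63.0]]
side corners [[489.1, 116.7, 64.0], [625.6, 145.2, 64.0], [441.5, 278.3, 64.0], [580.2, 311.0, 64.0]]
side yel [[532.0, 133.2, 64.0], [572.0, 144.0, 64.0], [538.0, 131.5, 64.0], [561.8, 143.9, 64.0]]
tip [[ 400.  -216.6   17. ]]
lid z depth 0.06374751517234514 bench -4.0256280399192914e-05
```

```bash
cat >> h.py <<'E'
def RT(az,pitch=0.):
    """tool z down, tool y at azimuth az(deg); pitch = nose-down tilt (deg) about blade y, blade direction az+90"""
    a=np.radians(az);y=np.array([np.cos(a),np.sin(a),0]);z=np.array([0,0,-1.])
    R=np.c_[np.cross(y,z),y,z]          # tool x = y cross z = -(blade dir)? 
    b=np.array([-np.sin(a),np.cos(a),0]) # blade dir
    ax=np.cross(b,[0,0,1.])              # rotation by -angle about this.. nose down: b -> b cos - z sin
    return Ro.from_rotvec(-ax*np.radians(pitch)).as_matrix()@R
def plan(wps,jaw,step=.04,rs=.12,start=None):
    """wps: list of (pos,R[,n]); prints rows chunks of 5; simulates rounding"""
    if start is None:
        s=bot.read_state();start=(s["tool_pos"],Ro.from_rotvec(s["tcp_rot"]).as_matrix())
    p,R=np.array(start[0]),np.array(start[1]);out=[]
    for w in wps:
        P,T=np.array(w[0]),w[1]
        p0,R0=p.copy(),R.copy();rv=Ro.from_matrix(R0.T@T).as_rotvec()
        n=max(1,int(np.ceil(np.linalg.norm(P-p0)/step)),int(np.ceil(np.linalg.norm(rv)/rs)))
        if len(w)>2:n=max(n,w[2])
        for i in range(1,n+1):
            pt=p0+(P-p0)*i/n;Rt=R0@Ro.from_rotvec(rv*i/n).as_matrix()
            sh=np.round(R.T@(pt-p)/.1,3);tu=np.round(Ro.from_matrix(R.T@Rt).as_rotvec()/.5,3)
            p=p+R@sh*.1;R=R@Ro.from_rotvec(tu*.5).as_matrix()
            out.append([*[float(x)+0. for x in tu],*[float(x)+0. for x in sh],jaw])
    for i in range(0,len(out),5):
        print("[["+",".join("["+",".join(f"{x:g}" for x in r)+"]" for r in out[i:i+5])+"]]")
    return p,R
E
python3 - <<'E'
from h import *
s=bot.read_state();R=Ro.from_rotvec(s["tcp_rot"]).as_matrix();print(R.round(3),RT(14).round(3))
print((RT(0,40)).round(2))
plan([([.48,.30,.26],RT(30)),([.54,.13,.25],RT(14))],85)
E
```

```text
[[-0.896  0.444 -0.001]
 [ 0.444  0.896 -0.002]
 [ 0.    -0.002 -1.   ]] [[-0.242  0.97   0.   ]
 [ 0.97   0.242  0.   ]
 [ 0.     0.    -1.   ]]
[[ 0.    1.    0.  ]
 [ 0.77  0.   -0.64]
 [-0.64  0.   -0.77]]
[[[0,0,0.131,-0.33,-0.214,-0.033,85],[-0.001,0,0.13,-0.343,-0.192,-0.033,85],[0,0,0.131,-0.356,-0.169,-0.033,85],[-0.001,0,0.13,-0.365,-0.145,-0.033,85],[0,0.001,0.131,-0.374,-0.122,-0.033,85]]]
[[[-0.001,0,0.13,-0.381,-0.097,-0.033,85],[0,0,0.131,-0.387,-0.071,-0.033,85],[-0.001,0,0.13,-0.391,-0.047,-0.033,85],[0,0,0.131,-0.392,-0.021,-0.033,85],[0,0,0.112,-0.355,-0.066,0.02,85]]]
[[[0,0,0.111,-0.357,-0.046,0.02,85],[0,0,0.112,-0.36,-0.026,0.02,85],[0,0,0.112,-0.36,-0.006,0.02,85],[0,0,0.111,-0.361,0.014,0.02,85]]]
```

Call:
{"api": "play_rows", "payload": {"moves": [[[0, 0, 0.131, -0.33, -0.214, -0.033, 85], [-0.001, 0, 0.13, -0.343, -0.192, -0.033, 85], [0, 0, 0.131, -0.356, -0.169, -0.033, 85], [-0.001, 0, 0.13, -0.365, -0.145, -0.033, 85], [0, 0.001, 0.131, -0.374, -0.122, -0.033, 85]]]}}

```text
time: 0.52
tool_pos: [0.4001, 0.434, 0.2472]
tcp_rot: [-1.207, -2.9, -0.0]
wrist_force: [0.4, -0.2, 0.3]
width: 0.994
grip_force: 0.0
```

Call:
{"api": "play_rows", "payload": {"moves": [[[-0.001, 0, 0.13, -0.381, -0.097, -0.033, 85], [0, 0, 0.131, -0.387, -0.071, -0.033, 85], [-0.001, 0, 0.13, -0.391, -0.047, -0.033, 85], [0, 0, 0.131, -0.392, -0.021, -0.033, 85], [0, 0, 0.112, -0.355, -0.066, 0.02, 85]]]}}

```text
time: 0.93
tool_pos: [0.4941, 0.2648, 0.2596]
tcp_rot: [1.65, 2.671, 0.006]
wrist_force: [0.8, -0.2, -0.1]
width: 0.997
grip_force: 0.0
```

Call:
{"api": "play_rows", "payload": {"moves": [[[0, 0, 0.111, -0.357, -0.046, 0.02, 85], [0, 0, 0.112, -0.36, -0.026, 0.02, 85], [0, 0, 0.112, -0.36, -0.006, 0.02, 85], [0, 0, 0.111, -0.361, 0.014, 0.02, 85], [0, 0, 0, 0, 0, 0, 85]]]}}

```text
time: 1.35
tool_pos: [0.5414, 0.1248, 0.2496]
tcp_rot: [1.942, 2.468, -0.002]
wrist_force: [-0.1, 0.4, -0.2]
width: 0.993
grip_force: 0.0
```

```bash
python3 - <<'E'
from h import *
import pickle
c=cam("wrist");pickle.dump(c,open("w1.pkl","wb"));save(c,"w1")
print(c["R"],-c["R"].T@c["t"],bot.read_state()["q"])
plan([([.47,-.10,.22],RT(12)),([.42,-.325,.13],RT(10))],60)
E
```

```text
[[ 9.72254894e-01  2.33923495e-01 -4.67725271e-04]
 [ 2.21550923e-01 -9.20185493e-01  3.22759736e-01]
 [ 7.50706914e-02 -3.13908358e-01 -9.46480816e-01]] [0.5211487  0.20566786 0.39081523] [ 1.85992464e-01  2.66812210e-02  1.83956587e+00  9.06807148e-04
  1.27543409e+00 -5.37773907e-02]
[[[0,0,0.01,-0.34,-0.204,0.049,60],[0,-0.001,0.01,-0.342,-0.203,0.049,60],[0,0,0.01,-0.342,-0.201,0.05,60],[0,0,0.01,-0.343,-0.199,0.049,60],[0,0,0.01,-0.344,-0.197,0.05,60]]]
[[[0,-0.001,0.01,-0.346,-0.196,0.049,60],[0,0,0.01,-0.299,-0.137,0.129,60],[0,0,0.01,-0.301,-0.135,0.128,60],[0,0,0.01,-0.3,-0.134,0.129,60],[0,0,0.01,-0.302,-0.132,0.129,60]]]
[[[0,0,0.01,-0.302,-0.131,0.128,60],[0,0,0.01,-0.303,-0.129,0.129,60],[0,0,0.01,-0.303,-0.127,0.128,60]]]
```

View pics/w1.png

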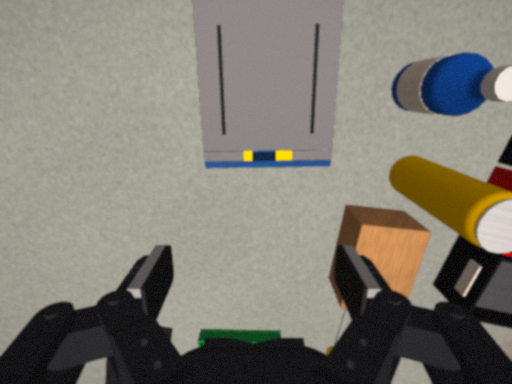

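Call:
{"api": "play_rows", "payload": {"moves": [[[0, 0, 0.01, -0.34, -0.204, 0.049, 60], [0, -0.001, 0.01, -0.342, -0.203, 0.049, 60], [0, 0, 0.01, -0.342, -0.201, 0.05, 60], [0, 0, 0.01, -0.343, -0.199, 0.049, 60], [0, 0, 0.01, -0.344, -0.197, 0.05, 60]]]}}

```text
time: 1.82
tool_pos: [0.4815, -0.0594, 0.2251]
tcp_rot: [-1.962, -2.453, -0.003]
wrist_force: [2.0, -0.5, 0.1]
width: 0.703
grip_force: 0.0
```

Call:
{"api": "play_rows", "payload": {"moves": [[[0, -0.001, 0.01, -0.346, -0.196, 0.049, 60], [0, 0, 0.01, -0.299, -0.137, 0.129, 60], [0, 0, 0.01, -0.301, -0.135, 0.128, 60], [0, 0, 0.01, -0.3, -0.134, 0.129, 60], [0, 0, 0.01, -0.302, -0.132, 0.129, 60]]]}}

```text
time: 2.23
tool_pos: [0.4426, -0.2263, 0.1684]
tcp_rot: [1.993, 2.427, 0.003]
wrist_force: [0.1, -0.3, 0.6]
width: 0.702
grip_force: 0.0
```

Call:
{"api": "play_rows", "payload": {"moves": [[[0, 0, 0.01, -0.302, -0.131, 0.128, 60], [0, 0, 0.01, -0.303, -0.129, 0.129, 60], [0, 0, 0.01, -0.303, -0.127, 0.128, 60], [0, 0, 0, 0, 0, 0, 60]]]}}

```text
time: 2.57
tool_pos: [0.4202, -0.325, 0.1276]
tcp_rot: [-2.015, -2.407, 0.0]
wrist_force: [0.3, 0.8, 0.0]
width: 0.703
grip_force: 0.0
```

```bash
python3 - <<'E'
from h import *
import pickle
c=pickle.load(open("w1.pkl","rb"));I=c["image"];hsv=cv2.cvtColor(I,cv2.COLOR_RGB2HSV)
m=cv2.inRange(hsv[140:170,195:340],(18,120,80),(35,255,255));k,l,st,ce=cv2.connectedComponentsWithStats(m)
for i in range(1,k):
    x,y,w,h,A=st[i]
    print("yel",st[i],(plane(c,[(195+x-.5,140+y+h/2-.5),(195+x+w-.5,140+y+h/2-.5)],.064)*1000).round(1).tolist())
m=cv2.inRange(hsv[155:172,195:340],(100,100,60),(128,255,255));v,u=np.nonzero(m);
print("blue",u.min()+195,u.max()+195,[(v[u==q].min()+155,v[u==q].max()+155) for q in(u.min()+1,60,u.max()-1)])
print("front wall ends",(plane(c,[(u.min()+194.5,161),(u.max()+195.5,160)],.061)*1000).round(1).tolist())
for q in(30,115):
    vv=v[u==q]+155;print((plane(c,[(195+q,vv.min()-.5),(195+q,vv.max()+.5)],.061)*1000).round(1).tolist())
X=pts(c);print("depth lid",np.nanmedian(X[20:120,235:300].reshape(-1,3),0))
w=cam("wrist");save(w,"w2");pickle.dump(w,open("w2.pkl","wb"))
P=seg(w,"handle w",(0,150,60),(8,255,255),(0,384,0,512),.030)
print(bot.read_state()["tool_pos"])
E
```

```text
yel [ 48  10  10  11 101] [[524.6, 135.2, 64.0], [535.9, 137.9, 64.0]]
yel [ 80  10  17  11 182] [[560.8, 143.9, 64.0], [580.1, 148.6, 64.0]]
blue 205 329 [(np.int64(162), np.int64(166)), (np.int64(155), np.int64(166)), (np.int64(160), np.int64(165))]
front wall ends [[482.6, 117.0, 61.0], [625.9, 152.8, 61.0]]
[[506.3, 122.1, 61.0], [507.5, 116.2, 61.0]]
[[603.7, 146.8, 61.0], [605.5, 141.0, 61.0]]
depth lid [0.52951658 0.23094312 0.06292511]
handle w 2232 mean [ 418.1 -321.4   30. ] rect [ 418.5 -323.9] [21.  88.7] 10.2
[ 0.42093968 -0.32296822  0.12847063]
```

View pics/w2.png

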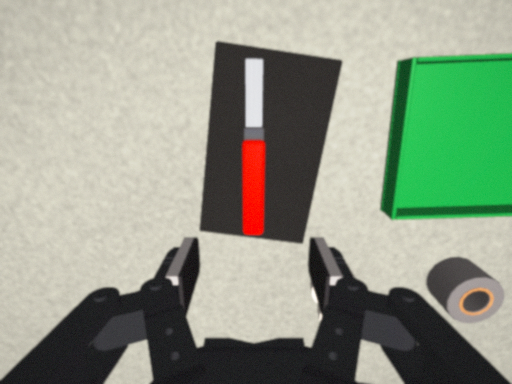

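```bash
python3 - <<'E'
from h import *
plan([([.4186,-.324,.03],RT(10.2)),([.4186,-.324,.006],RT(10.2),2)],50)
E
```

```text
[[[0,-0.002,-0.001,-0.003,-0.008,0.328,50],[-0.001,-0.002,0,-0.003,-0.008,0.328,50],[0,-0.002,-0.001,-0.002,-0.008,0.329,50],[0,0,0,0,0,0.12,50],[0,0,0,0,0,0.12,50]]]
```

Call:
{"api": "play_rows", "payload": {"moves": [[[0, -0.002, -0.001, -0.003, -0.008, 0.328, 50], [-0.001, -0.002, 0, -0.003, -0.008, 0.328, 50], [0, -0.002, -0.001, -0.002, -0.008, 0.329, 50], [0, 0, 0, 0, 0, 0.12, 50], [0, 0, 0, 0, 0, 0.12, 50]]]}}

```text
time: 3.03
tool_pos: [0.4197, -0.3214, 0.0064]
tcp_rot: [-2.01, -2.414, -0.0]
wrist_force: [-0.0, 0.2, -0.3]
width: 0.584
grip_force: 0.0
```

Call:
{"api": "play_rows", "payload": {"moves": [[[0, 0, 0, 0, 0, 0, 50], [0, 0, 0, 0, 0, 0, 10], [0, 0, 0, 0, 0, 0, 10], [0, 0, 0, 0, 0, 0, 10], [0, 0, 0, 0, 0, 0, 10]]], "newtons": 110}}

```text
time: 3.45
tool_pos: [0.4219, -0.3249, 0.0103]
tcp_rot: [2.008, 2.407, 0.0]
wrist_force: [0.2, 1.1, 5.9]
width: 0.209
grip_force: 108.5
```

Call:
{"api": "play_rows", "payload": {"moves": [[[0, 0, 0, 0, 0, 0, 10], [0, 0, 0, 0, 0, 0, 10], [0, 0, 0, 0, 0, 0, 10], [0, 0, 0, 0, 0, 0, 10], [0, 0, 0, 0, 0, 0, 10]]]}}

```text
time: 3.87
tool_pos: [0.4219, -0.3249, 0.0103]
tcp_rot: [2.008, 2.407, 0.0]
wrist_force: [0.0, 1.4, 6.9]
width: 0.205
grip_force: 108.6
```

Call:
{"api": "play_rows", "payload": {"moves": [[[0, 0, 0, 0, 0, -0.2, 10], [0, 0, 0, 0, 0, -0.4, 10], [0, 0, 0, 0, 0, -0.4, 10], [0, 0, 0, 0, 0, -0.4, 10], [0, 0, 0, 0, 0, 0, 10]]]}}

```text
time: 4.28
tool_pos: [0.4249, -0.3277, 0.1583]
tcp_rot: [1.999, 2.397, -0.0]
wrist_force: [1.5, -0.9, -0.0]
width: 0.207
grip_force: 107.8
```

```bash
python3 - <<'E'
from h import *
import pickle
s=bot.read_state();print(s["tool_pos"],s["tcp_rot"],s["wrist_force"],s["torque"])
w=cam("wrist");sd=cam("side");pickle.dump((w,sd),open("w3.pkl","wb"))
I=np.zeros((384,800,3),np.uint8);I[:,:512]=w["image"]
I[:288,512:]=cv2.resize(sd["image"][210:306,150:246],(288,288),interpolation=cv2.INTER_CUBIC)
cv2.imwrite("pics/w3.png",I[...,::-1])
X=pts(w);T=s["tool_pos"];R=Ro.from_rotvec(s["tcp_rot"]).as_matrix()
L=(X-T)@R*1000
m=(abs(L[...,1])<12)&(L[...,0]>0)&(L[...,0]<125)&(L[...,2]<30)&(L[...,2]>-60)
for lo in range(0,125,6):
    q=m&(L[...,0]>=lo)&(L[...,0]<lo+6)
    if q.sum():print(lo,q.sum(),np.median(L[q],0).round(1),np.percentile(L[q][:,1],[5,95]).round(1),np.median(w["image"][q],0))
E
```

```text
[ 0.42485031 -0.32770914  0.15825165] [ 1.99924462e+00  2.39658495e+00 -4.38721788e-04] [ 1.53941107 -0.90262515 -0.00470201] [-0.12028369 -0.05638243 -0.08204209]
0 592 [  3.   -0.7 -18.9] [-11.3   9.5] [244.  16.   0.]
6 1105 [ 10.7   3.3 -22.1] [-11.5  11.5] [111.  29.  31.]
12 634 [ 13.6   1.3 -18.8] [-11.4  11.5] [246.   15.5   0. ]
18 458 [ 21.   -0.9 -18.4] [-9.5  7.7] [252.  11.   0.]
24 476 [ 27.1  -1.1 -18.5] [-9.9  7.9] [252.  12.   0.]
30 498 [ 33.   -0.6 -18.5] [-9.6  7.8] [252.  12.   0.]
36 526 [ 39.1  -1.1 -18.4] [-9.8  8.1] [252.  13.   0.]
42 633 [ 44.6  -1.1 -14.4] [-9.1  7.2] [158.  20.  14.]
48 483 [ 51.   -0.6 -11.7] [-9.   7.3] [108. 108. 113.]
54 466 [56.2 -1.1 -7.1] [-7.7  5.9] [213.  215.  211.5]
60 378 [63.  -0.6 -6.9] [-7.2  5.5] [220. 221. 222.]
66 396 [68.9 -0.8 -6.9] [-7.1  5.4] [220. 221. 222.]
72 418 [75.1 -1.1 -7. ] [-7.   5.3] [219. 220. 223.]
78 436 [81.2 -1.  -7. ] [-7.3  5.3] [219. 220. 223.]
84 469 [87.1 -0.6 -7. ] [-7.2  5.6] [219. 220. 223.]
90 472 [93.2 -0.6 -7. ] [-7.1  5.5] [218. 219. 222.]
96 495 [99.1 -1.  -7. ] [-7.2  5.4] [217. 219. 222.]
102 530 [105.1  -1.   -7.1] [-7.3  5.3] [216. 218. 221.]
108 101 [108.6  -1.   -7. ] [-7.2  5.6] [213. 215. 218.]
```

View pics/w3.png

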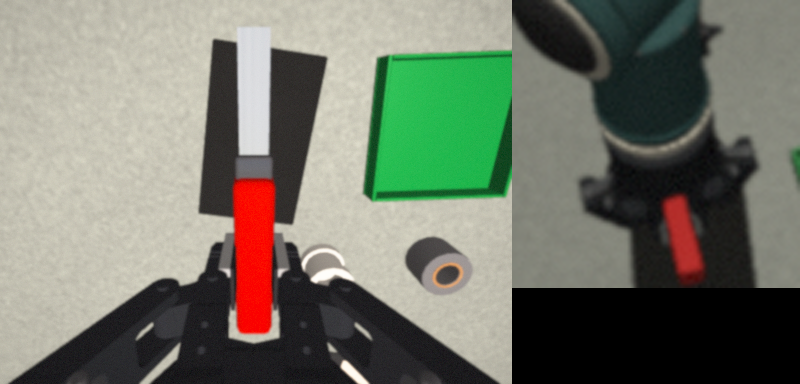

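```bash
cat >> h.py <<'E'
C0=np.array([.534,.2147,0]);YAW=104.;E_=np.array([np.cos(np.radians(YAW)),np.sin(np.radians(YAW)),0]);YC=np.array([-E_[1],E_[0],0])
NY=4.3
TIP=np.array([.109,-.0009,-.006])
def bp(s,z,pitch,y=None):
    y=NY if y is None else y
    R=RT(YAW-90,pitch);t=C0+E_*s/1e3+YC*y/1e3+np.array([0,0,z/1e3])
    return t-R@TIP,R
E
python3 - <<'E'
from h import *
p,R=bp(-110,89.2,40);print(p)
plan([([.47,-.18,.22],RT(12)),(bp(-150,130,0)[0],RT(14)),(p,R)],10)
E
```

```text
[0.57844563 0.0223842  0.15466758]
[[[0.003,0.003,-0.012,0.267,0.148,-0.138,10],[0.002,0.004,-0.011,0.266,0.15,-0.139,10],[0.003,0.003,-0.012,0.265,0.151,-0.137,10],[0.002,0.003,-0.012,0.265,0.152,-0.138,10],[0.003,0.003,-0.011,0.264,0.154,-0.137,10]]]
[[[0,0,-0.012,0.19,0.25,0.16,10],[0,0,-0.011,0.188,0.252,0.16,10],[0,0,-0.012,0.187,0.253,0.16,10],[0,0,-0.012,0.185,0.253,0.159,10],[0,0,-0.011,0.184,0.255,0.16,10]]]
[[[0,0,-0.012,0.183,0.256,0.16,10],[0,-0.233,0,0.103,0,-0.051,10],[0,-0.232,0,0.096,0,-0.063,10],[0,-0.233,0,0.088,0,-0.073,10],[0,-0.233,0,0.079,0,-0.083,10]]]
[[[0,-0.232,0,0.069,0,-0.092,10],[0,-0.233,0,0.057,0,-0.099,10]]]
```

Call:
{"api": "play_rows", "payload": {"moves": [[[0.003, 0.003, -0.012, 0.267, 0.148, -0.138, 10], [0.002, 0.004, -0.011, 0.266, 0.15, -0.139, 10], [0.003, 0.003, -0.012, 0.265, 0.151, -0.137, 10], [0.002, 0.003, -0.012, 0.265, 0.152, -0.138, 10], [0.003, 0.003, -0.011, 0.264, 0.154, -0.137, 10]]]}}

```text
time: 4.8
tool_pos: [0.4674, -0.1769, 0.2152]
tcp_rot: [-1.971, -2.433, 0.002]
wrist_force: [0.6, -0.1, -0.9]
width: 0.206
grip_force: 107.8
```

Call:
{"api": "play_rows", "payload": {"moves": [[[0, 0, -0.012, 0.19, 0.25, 0.16, 10], [0, 0, -0.011, 0.188, 0.252, 0.16, 10], [0, 0, -0.012, 0.187, 0.253, 0.16, 10], [0, 0, -0.012, 0.185, 0.253, 0.159, 10], [0, 0, -0.011, 0.184, 0.255, 0.16, 10]]]}}

```text
time: 5.22
tool_pos: [0.57, -0.058, 0.1339]
tcp_rot: [-1.935, -2.462, 0.003]
wrist_force: [0.6, 0.0, -1.2]
width: 0.208
grip_force: 107.9
```

Call:
{"api": "play_rows", "payload": {"moves": [[[0, 0, -0.012, 0.183, 0.256, 0.16, 10], [0, -0.233, 0, 0.103, 0, -0.051, 10], [0, -0.232, 0, 0.096, 0, -0.063, 10], [0, -0.233, 0, 0.088, 0, -0.073, 10], [0, -0.233, 0, 0.079, 0, -0.083, 10]]]}}

```text
time: 5.63
tool_pos: [0.5808, 0.0044, 0.1403]
tcp_rot: [1.691, 2.168, -0.406]
wrist_force: [-0.3, -0.5, -1.2]
width: 0.205
grip_force: 107.9
```

Call:
{"api": "play_rows", "payload": {"moves": [[[0, -0.232, 0, 0.069, 0, -0.092, 10], [0, -0.233, 0, 0.057, 0, -0.099, 10], [0, 0, 0, 0, 0, 0, 10], [0, 0, 0, 0, 0, 0, 10]]]}}

```text
time: 5.97
tool_pos: [0.5746, 0.0257, 0.1486]
tcp_rot: [1.557, 2.01, -0.573]
wrist_force: [-0.4, -0.4, -0.5]
width: 0.206
grip_force: 108.0
```

```bash
python3 - <<'E'
from h import *
import pickle
s=bot.read_state();w=cam("wrist");pickle.dump((w,s),open("w4.pkl","wb"));save(w,"w4")
R=Ro.from_rotvec(s["tcp_rot"]).as_matrix();T=s["tool_pos"]
g,G=bp(-110,89.2,40);print(T-g,np.degrees(Ro.from_matrix(G.T@R).as_rotvec()),s["q"])
L=(pts(w)-T)@R*1000
for lo in range(60,112,10):
    q=(abs(L[...,1])<12)&(L[...,0]>=lo)&(L[...,0]<lo+6)&(abs(L[...,2]+7)<8)
    print(lo,q.sum(),np.median(L[q],0).round(1),np.percentile(L[q][:,1],[5,95]).round(1))
E
```

```text
[-0.00385049  0.00336149 -0.00603793] [ 0.29737557  0.3730208  -0.59388107] [ 0.38931996  0.23206382  1.96642901 -0.74714532  1.18795756  0.51428004]
60 380 [63.1 -0.6 -7.4] [-7.2  5.5]
70 418 [73.2 -1.1 -7.4] [-7.1  5.3]
80 439 [83.2 -1.1 -7.4] [-7.3  5.2]
90 476 [93.1 -0.8 -7.4] [-7.2  5.5]
100 513 [103.   -1.1  -7.5] [-7.4  5.3]
  return _methods._mean(a, axis=axis, dtype=dtype,
  ret = um.true_divide(
Traceback (most recent call last):
IndexError: index -1 is out of bounds for axis 0 with size 0
```

View pics/w4.png

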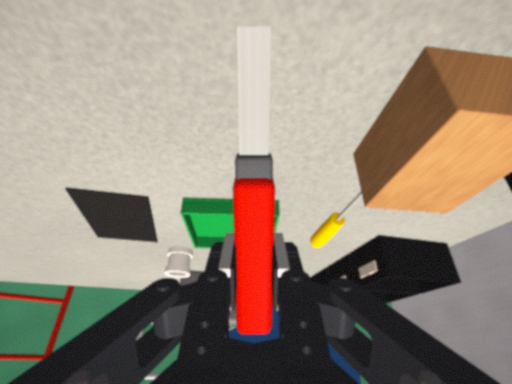

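```bash
sed -i 's/-.0009,-.006\]/-.001,-.0064]/' h.py; python3 - <<'E'
from h import *
plan([(*bp(-110,89.2,40),2),(*bp(-88,70.7,40),3)],10)
E
```

```text
[[[-0.005,-0.007,0.007,-0.027,0.013,-0.008,10],[-0.005,-0.007,0.008,-0.027,0.013,-0.009,10],[0,0,0,0.096,0,0,10],[0,0,0,0.096,0,0,10],[0,0,0,0.095,0,0.001,10]]]
```

Call:
{"api": "play_rows", "payload": {"moves": [[[-0.005, -0.007, 0.007, -0.027, 0.013, -0.008, 10], [-0.005, -0.007, 0.008, -0.027, 0.013, -0.009, 10], [0, 0, 0, 0.096, 0, 0, 10], [0, 0, 0, 0.096, 0, 0, 10], [0, 0, 0, 0.095, 0, 0.001, 10]]]}}

```text
time: 6.43
tool_pos: [0.5747, 0.0427, 0.1377]
tcp_rot: [1.565, 1.99, -0.564]
wrist_force: [0.1, -1.5, -0.8]
width: 0.207
grip_force: 108.0
```

Call:
{"api": "play_rows", "payload": {"moves": [[[0, 0, 0, 0, 0, 0, 10], [0, 0, 0, 0, 0, 0, 10]]]}}

```text
time: 6.6
tool_pos: [0.5742, 0.0431, 0.1371]
tcp_rot: [1.561, 1.992, -0.567]
wrist_force: [0.2, -0.6, -1.0]
width: 0.208
grip_force: 108.0
```

```bash
python3 - <<'E'
from h import *
s=bot.read_state();R=Ro.from_rotvec(s["tcp_rot"]).as_matrix();T=s["tool_pos"]
g,G=bp(-88,70.7,40);print((R.T@(T-g)*1e3).round(1),np.degrees(Ro.from_matrix(G.T@R).as_rotvec()).round(2),s["wrist_force"])
a=cam("top");b=cam("side")
def crop(c):
    t=T+R@TIP;uv=cv2.projectPoints(t.reshape(1,3),cv2.Rodrigues(c["R"])[0],c["t"],c["K"],c["dist"])[0].ravel().round().astype(int)
    print(uv);u,v=uv;return cv2.resize(c["image"][v-28:v+28,u-28:u+28],(400,400),interpolation=cv2.INTER_CUBIC)
cv2.imwrite("pics/ins.png",cv2.convertScaleAbs(np.hstack([crop(a),crop(b)])[...,::-1],alpha=1.5))
plan([(*bp(-52,40.5,40),8)],10)
E
```

```text
[-1.3  0.7 -0.6] [-0.04 -0.08  0.17] [ 0.20036217 -0.63146239 -1.00415232]
[222 191]
[242 162]
[[[0,0,-0.001,0.061,-0.002,0.001,10],[0.001,0.001,-0.001,0.061,-0.002,0.001,10],[0,0,-0.001,0.061,-0.001,0.002,10],[0.001,0,-0.001,0.062,-0.002,0.001,10],[0,0.001,-0.001,0.061,-0.002,0.001,10]]]
[[[0,0,-0.001,0.061,-0.001,0.001,10],[0.001,0,-0.001,0.061,-0.002,0.002,10],[0,0.001,-0.001,0.061,-0.001,0.001,10]]]
```

View pics/ins.png

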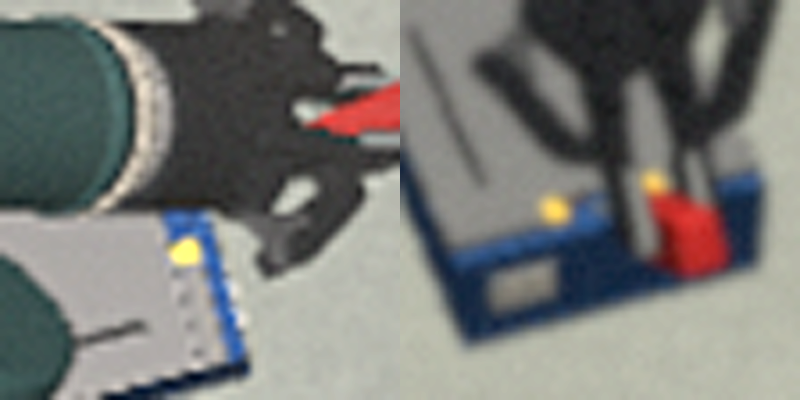

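Call:
{"api": "play_rows", "payload": {"moves": [[[0, 0, -0.001, 0.061, -0.002, 0.001, 10], [0.001, 0.001, -0.001, 0.061, -0.002, 0.001, 10], [0, 0, -0.001, 0.061, -0.001, 0.002, 10], [0.001, 0, -0.001, 0.062, -0.002, 0.001, 10], [0, 0, 0, 0, 0, 0, 10]]]}}

```text
time: 7.12
tool_pos: [0.5689, 0.0615, 0.1206]
tcp_rot: [1.56, 1.995, -0.568]
wrist_force: [0.7, -0.2, -1.1]
width: 0.207
grip_force: 108.9
```

Call:
{"api": "play_rows", "payload": {"moves": [[[0, 0, -0.001, 0.061, -0.002, 0.001, 10], [0, 0, -0.001, 0.061, -0.001, 0.001, 10], [0, 0, 0, 0, 0, 0, 10]]]}}

```text
time: 7.37
tool_pos: [0.5666, 0.0702, 0.1128]
tcp_rot: [1.56, 1.996, -0.567]
wrist_force: [-0.8, -0.4, -0.5]
width: 0.203
grip_force: 110.0
```

Call:
{"api": "play_rows", "payload": {"moves": [[[0.001, 0, -0.001, 0.061, -0.002, 0.002, 10], [0, 0.001, -0.001, 0.061, -0.001, 0.001, 10], [0, 0, 0, 0, 0, 0, 10]]]}}

```text
time: 7.62
tool_pos: [0.5641, 0.079, 0.1048]
tcp_rot: [1.559, 1.997, -0.568]
wrist_force: [-0.7, -0.3, -1.1]
width: 0.206
grip_force: 110.0
```

```bash
python3 - <<'E'
from h import *
s=bot.read_state();R=Ro.from_rotvec(s["tcp_rot"]).as_matrix();T=s["tool_pos"]
g,G=bp(-52,40.5,40);print((R.T@(T-g)*1e3).round(1),np.degrees(Ro.from_matrix(G.T@R).as_rotvec()).round(2),s["wrist_force"])
# pivot about wall point (-85,63.3), tip 38 mm beyond
def pv(p,L=43,c=(-85,63.5)):
    a=np.radians(-p);return bp(c[0]+L*np.cos(a),c[1]+L*np.sin(a),p)
print([ (round(-85+43*np.cos(np.radians(p)),1),round(63.5-43*np.sin(np.radians(p)),1)) for p in (40,20,0)])
plan([pv(p)+(1,) for p in (34,28,22,16,10,5,0,-5)],10)
E
```

```text
[ 1.  -0.3  0.2] [ 0.02  0.02 -0.03] [-0.72642892 -0.34746649 -1.12832424]
[(np.float64(-52.1), np.float64(35.9)), (np.float64(-44.6), np.float64(48.8)), (np.float64(-42.0), np.float64(63.5))]
[[[-0.001,0.209,0.001,0.029,0.003,0.102,10],[0,0.209,0,0.011,0,0.069,10],[0,0.21,0,0.01,0,0.069,10],[0,0.209,0,0.01,0,0.068,10],[0,0.21,0,0.01,0,0.069,10]]]
[[[0,0.174,0,0.009,0,0.057,10],[0,0.175,0,0.008,0,0.058,10],[0,0.174,0,0.008,0,0.057,10]]]
```

```bash
python3 - <<'E'
from h import *
def pv(p,off,L=37):
    a=np.radians(p);n=np.array([np.sin(a),np.cos(a)]);c=np.array([-82,61])+off*n+L*np.array([np.cos(a),-np.sin(a)]);return bp(*c,p)
plan([pv(p,o)+(1,) for p,o in ((34,3.3),(28,2.8),(22,2.5),(16,2.3),(10,2.3),(5,2.3),(0,2.3))],10)
E
```

```text
[[[-0.001,0.209,0.001,0.005,0.003,0.076,10],[0,0.209,0,0.008,0,0.08,10],[0,0.21,0,0.008,0,0.078,10],[0,0.209,0,0.008,0,0.077,10],[0,0.21,0,0.009,0,0.075,10]]]
[[[0,0.174,0,0.006,0,0.062,10],[0,0.175,0,0.006,0,0.063,10]]]
```

Call:
{"api": "play_rows", "payload": {"moves": [[[-0.001, 0.209, 0.001, 0.005, 0.003, 0.076, 10], [0, 0.209, 0, 0.008, 0, 0.08, 10], [0, 0.21, 0, 0.008, 0, 0.078, 10], [0, 0, 0, 0, 0, 0, 10]]]}}

```text
time: 7.95
tool_pos: [0.5683, 0.0649, 0.0861]
tcp_rot: [1.742, 2.219, -0.334]
wrist_force: [0.5, -1.0, -0.3]
width: 0.204
grip_force: 109.9
```

Call:
{"api": "play_rows", "payload": {"moves": [[[0, 0.209, 0, 0.008, 0, 0.077, 10], [0, 0.21, 0, 0.009, 0, 0.075, 10], [0, 0, 0, 0, 0, 0, 10]]]}}

```text
time: 8.2
tool_pos: [0.5683, 0.0617, 0.07]
tcp_rot: [1.853, 2.361, -0.162]
wrist_force: [0.0, -1.3, -0.0]
width: 0.202
grip_force: 110.0
```

Call:
{"api": "play_rows", "payload": {"moves": [[[0, 0.174, 0, 0.006, 0, 0.062, 10], [0, 0.175, 0, 0.006, 0, 0.063, 10], [0, 0, 0, 0, 0, 0, 10]]]}}

```text
time: 8.45
tool_pos: [0.5677, 0.0621, 0.0566]
tcp_rot: [-1.938, -2.471, 0.004]
wrist_force: [-0.3, -0.5, -1.6]
width: 0.202
grip_force: 110.1
```

```bash
python3 - <<'E'
from h import *
s=bot.read_state();R=Ro.from_rotvec(s["tcp_rot"]).as_matrix();T=s["tool_pos"]
g,G=bp(-45,63.3,0);print((R.T@(T-g)*1e3).round(1),np.degrees(Ro.from_matrix(G.T@R).as_rotvec()).round(2),s["wrist_force"],s["torque"])
b=cam("side");save(b,"s5");cv2.imwrite("pics/s5.png",cv2.convertScaleAbs(cv2.resize(b["image"][100:200,190:290],(600,600),interpolation=cv2.INTER_CUBIC)[...,::-1],alpha=1.5))
E
```

```text
[-2.2 -0.9  0.3] [ 0.15 -0.03  0.19] [-0.28288363 -0.46864757 -1.63511459] [-0.10363313  0.01457718 -0.01942421]
```

View pics/s5.png

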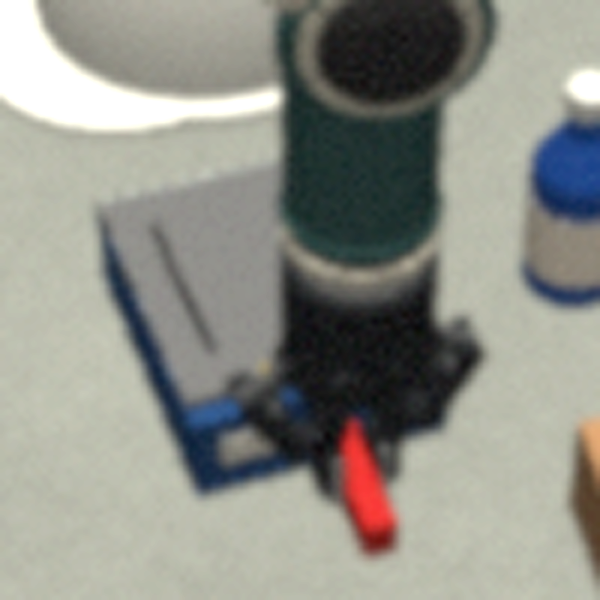

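```bash
python3 - <<'E'
from h import *
w=[(*bp(-47,69,-7),1),(*bp(-48,76,-14),1),(*bp(-48,83,-20),1)]
for th in np.linspace(.17,1.82,14)[1:]:
    w.append((*bp(90-140*np.cos(th),59+140*np.sin(th),-20),1))
plan(w,10,step=.041)
E
```

```text
[[[-0.002,0.125,-0.004,0.007,0.004,0.038,10],[-0.002,0.125,-0.004,0.005,0.003,0.039,10],[0,0.122,0,0.007,0,0.031,10],[0,0.123,0,0.006,0,0.031,10],[0,0.209,0,0.029,0,0.046,10]]]
[[[0,0,0,0.097,0,-0.145,10],[0,0,0,0.116,0,-0.135,10],[0,0,0,0.131,0,-0.119,10],[0,0,0,0.146,0,-0.101,10],[0,0,0,0.158,0,-0.083,10]]]
[[[0,0,0,0.166,0,-0.061,10],[0,0,0,0.173,0,-0.04,10],[0,0,0,0.177,0,-0.018,10],[0,0,0,0.177,0,0.005,10],[0,0,0,0.176,0,0.027,10]]]
[[[0,0,0,0.17,0,0.05,10],[0,0,0,0.163,0,0.07,10],[0,0,0,0.153,0,0.09,10]]]
```

Call:
{"api": "play_rows", "payload": {"moves": [[[-0.002, 0.125, -0.004, 0.007, 0.004, 0.038, 10], [-0.002, 0.125, -0.004, 0.005, 0.003, 0.039, 10], [0, 0.122, 0, 0.007, 0, 0.031, 10], [0, 0.123, 0, 0.006, 0, 0.031, 10], [0, 0.209, 0, 0.029, 0, 0.046, 10]]]}}

```text
time: 8.92
tool_pos: [0.5665, 0.0735, 0.0407]
tcp_rot: [-1.745, -2.252, -0.31]
wrist_force: [-2.3, 1.9, -5.1]
width: 0.202
grip_force: 109.4
```

Call:
{"api": "play_rows", "payload": {"moves": [[[0, 0, 0, 0, 0, 0, 10], [0, 0, 0, 0, 0, 0, 10]]]}}

```text
time: 9.08
tool_pos: [0.5666, 0.0713, 0.0396]
tcp_rot: [-1.752, -2.248, -0.307]
wrist_force: [0.2, 0.5, -0.5]
width: 0.205
grip_force: 110.1
```

```bash
python3 - <<'E'
from h import *
s=bot.read_state();R=Ro.from_rotvec(s["tcp_rot"]).as_matrix();T=s["tool_pos"]
g,G=bp(-48,83,-20);print((R.T@(T-g)*1e3).round(1),np.degrees(Ro.from_matrix(G.T@R).as_rotvec()).round(2),s["wrist_force"],s["torque"])
b=cam("top");X=pts(b)
D=(X-C0)*1e3;S=D@E_;Y=D@YC
m=(abs(Y)<65)&(S>-78)&(S<80)&(X[...,2]<.16)&(X[...,2]>.03)
hsv=cv2.cvtColor(b["image"],cv2.COLOR_RGB2HSV);m&=(hsv[...,1]<50)&(hsv[...,2]>70)
for lo in range(-80,80,20):
    q=m&(S>=lo)&(S<lo+20)
    if q.any():print(lo,q.sum(),np.median(X[q][:,2])*1e3)
w=[]
for th in np.linspace(.17,1.82,14)[1:]:
    w.append((*bp(90-140*np.cos(th),59+140*np.sin(th),-20),1))
plan(w,10,step=.041)
E
```

```text
[1.1 0.3 0.5] [ 0.11 -0.04 -0.14] [ 0.19213711  0.49383197 -0.51201424] [-0.23973698 -0.10454306 -0.03663805]
-80 160 92.99579368364853
-60 258 91.40954121303689
-40 240 87.6626266262776
-20 249 83.84213546375334
0 241 80.11299916506304
20 240 75.7210962654526
40 239 71.31435399264615
60 253 67.59231805836934
[[[-0.001,0.002,0.008,0.08,-0.009,-0.144,10],[0,0,0,0.115,0,-0.135,10],[0,0,0,0.132,0,-0.119,10],[0,0,0,0.146,0,-0.101,10],[0,0,0,0.157,0,-0.082,10]]]
[[[0,0,0,0.167,0,-0.062,10],[0,0,0,0.173,0,-0.04,10],[0,0,0,0.177,0,-0.017,10],[0,0,0,0.177,0,0.004,10],[0,0,0,0.176,0,0.028,10]]]
[[[0,0,0,0.17,0,0.049,10],[0,0,0,0.163,0,0.07,10],[0,0,0,0.153,0,0.091,10]]]
```

Call:
{"api": "play_rows", "payload": {"moves": [[[-0.001, 0.002, 0.008, 0.08, -0.009, -0.144, 10], [0, 0, 0, 0.115, 0, -0.135, 10], [0, 0, 0, 0.132, 0, -0.119, 10], [0, 0, 0, 0.146, 0, -0.101, 10], [0, 0, 0, 0.157, 0, -0.082, 10]]]}}

```text
time: 9.55
tool_pos: [0.557, 0.1101, 0.1192]
tcp_rot: [-1.754, -2.248, -0.315]
wrist_force: [-0.8, -2.0, -5.8]
width: 0.204
grip_force: 109.6
```

Call:
{"api": "play_rows", "payload": {"moves": [[[0, 0, 0, 0.167, 0, -0.062, 10], [0, 0, 0, 0.173, 0, -0.04, 10], [0, 0, 0, 0.177, 0, -0.017, 10], [0, 0, 0, 0.177, 0, 0.004, 10], [0, 0, 0, 0.176, 0, 0.028, 10]]]}}

```text
time: 9.97
tool_pos: [0.5384, 0.1867, 0.1581]
tcp_rot: [-1.755, -2.248, -0.318]
wrist_force: [1.2, -2.5, -1.9]
width: 0.203
grip_force: 110.0
```

Call:
{"api": "play_rows", "payload": {"moves": [[[0, 0, 0, 0.17, 0, 0.049, 10], [0, 0, 0, 0.163, 0, 0.07, 10], [0, 0, 0, 0.153, 0, 0.091, 10], [0, 0, 0, 0, 0, 0, 10]]]}}

```text
time: 10.3
tool_pos: [0.524, 0.2402, 0.1544]
tcp_rot: [-1.75, -2.247, -0.318]
wrist_force: [-1.4, 0.4, -0.7]
width: 0.203
grip_force: 110.0
```

```bash
python3 - <<'E'
from h import *
s=bot.read_state();R=Ro.from_rotvec(s["tcp_rot"]).as_matrix();T=s["tool_pos"]
t=T+R@TIP-C0;print("tip s,y,z",t@E_,t@YC,t[2],s["wrist_force"],s["q"].round(2))
b=cam("side");X=pts(b);D=(X-C0)*1e3;S=D@E_;Y=D@YC
hsv=cv2.cvtColor(b["image"],cv2.COLOR_RGB2HSV)
m=(abs(Y)<80)&(S>60)&(S<170)&(X[...,2]>.09)&(X[...,2]<.25)
for lo in range(90,240,20):
    q=m&(X[...,2]*1e3>=lo)&(X[...,2]*1e3<lo+20)
    if q.any():print(lo,q.sum(),np.percentile(S[q],[10,50,90]).round(1),np.percentile(Y[q],[5,95]).round())
cv2.imwrite("pics/s6.png",cv2.convertScaleAbs(cv2.resize(b["image"][60:200,180:320],(420,420),interpolation=cv2.INTER_CUBIC)[...,::-1],alpha=1.4))
E
```

```text
tip s,y,z 0.12718761977611528 0.005000198202304752 0.19816582521029907 [-1.35957106  0.43807514 -0.68363893] [ 0.18  0.14  1.94  0.4   1.11 -0.26]
90 118 [ 96.4  99.7 103.5] [-66.  72.]
110 75 [102.9 107.4 111.2] [ 4. 73.]
130 60 [108.3 112.5 117.2] [40. 74.]
150 111 [115.5 118.9 122.9] [13. 73.]
170 123 [121.5 125.1 129.5] [ 9. 73.]
190 147 [126.3 131.3 134.8] [ 3. 72.]
210 83 [133.  136.3 139.8] [10. 73.]
```

View pics/s6.png

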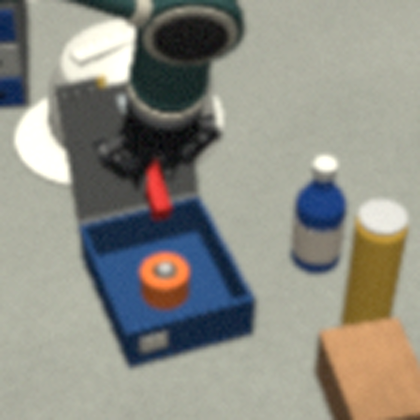

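```bash
python3 - <<'E'
from h import *
q=plan([(*bp(60,195,-10),2),(*bp(-60,190,0),2),([.48,-.12,.17],RT(12)),([.4219,-.3249,.1],RT(10)),([.4219,-.3249,.03],RT(10),2)],10)
E
```

```text
[[[0.004,-0.179,0.004,-0.311,0,-0.198,10],[0.004,-0.178,0.003,-0.327,0,-0.169,10],[0,-0.087,0,-0.296,0,-0.087,10],[0,-0.088,0,-0.3,0,-0.075,10],[0,-0.087,0,-0.303,0,-0.061,10]]]
[[[0,-0.087,0,-0.305,0,-0.047,10],[0,0,0.014,-0.285,-0.26,0.027,10],[0,0,0.014,-0.288,-0.259,0.027,10],[0,0,0.014,-0.289,-0.256,0.027,10],[0,0,0.014,-0.29,-0.254,0.028,10]]]
[[[0,0,0.014,-0.293,-0.252,0.027,10],[0,0,0.012,-0.314,-0.166,0.117,10],[0,0,0.011,-0.315,-0.164,0.116,10],[0,0,0.012,-0.316,-0.162,0.117,10],[0,0,0.012,-0.316,-0.16,0.116,10]]]
[[[0,0,0.011,-0.318,-0.158,0.117,10],[0,0,0.012,-0.319,-0.157,0.117,10],[0,0,0,0,0,0.35,10],[0,0,0,0,0,0.35,10]]]
```

Call:
{"api": "play_rows", "payload": {"moves": [[[0.004, -0.179, 0.004, -0.311, 0, -0.198, 10], [0.004, -0.178, 0.003, -0.327, 0, -0.169, 10], [0, -0.087, 0, -0.296, 0, -0.087, 10], [0, -0.088, 0, -0.3, 0, -0.075, 10], [0, -0.087, 0, -0.303, 0, -0.061, 10]]]}}

```text
time: 10.77
tool_pos: [0.5655, 0.0761, 0.1806]
tcp_rot: [-1.918, -2.447, -0.04]
wrist_force: [0.2, 1.1, -1.7]
width: 0.204
grip_force: 110.1
```

Call:
{"api": "play_rows", "payload": {"moves": [[[0, -0.087, 0, -0.305, 0, -0.047, 10], [0, 0, 0.014, -0.285, -0.26, 0.027, 10], [0, 0, 0.014, -0.288, -0.259, 0.027, 10], [0, 0, 0.014, -0.289, -0.256, 0.027, 10], [0, 0, 0.014, -0.29, -0.254, 0.028, 10]]]}}

```text
time: 11.18
tool_pos: [0.4977, -0.0896, 0.1725]
tcp_rot: [1.972, 2.444, -0.001]
wrist_force: [1.3, -0.4, -1.2]
width: 0.204
grip_force: 110.0
```

Call:
{"api": "play_rows", "payload": {"moves": [[[0, 0, 0.014, -0.293, -0.252, 0.027, 10], [0, 0, 0.012, -0.314, -0.166, 0.117, 10], [0, 0, 0.011, -0.315, -0.164, 0.116, 10], [0, 0, 0.012, -0.316, -0.162, 0.117, 10], [0, 0, 0.012, -0.316, -0.16, 0.116, 10]]]}}

```text
time: 11.6
tool_pos: [0.4402, -0.2608, 0.1234]
tcp_rot: [2.01, 2.412, -0.002]
wrist_force: [1.1, 0.0, -0.6]
width: 0.203
grip_force: 109.9
```

Call:
{"api": "play_rows", "payload": {"moves": [[[0, 0, 0.011, -0.318, -0.158, 0.117, 10], [0, 0, 0.012, -0.319, -0.157, 0.117, 10], [0, 0, 0, 0, 0, 0.35, 10], [0, 0, 0, 0, 0, 0, 10], [0, 0, 0, 0, 0, 0, 10]]]}}

```text
time: 12.02
tool_pos: [0.419, -0.3263, 0.0627]
tcp_rot: [-2.022, -2.397, 0.003]
wrist_force: [-0.1, 0.2, -0.9]
width: 0.204
grip_force: 110.1
```

```bash
python3 - <<'E'
from h import *
s=bot.read_state();R=Ro.from_rotvec(s["tcp_rot"]).as_matrix();T=s["tool_pos"];print(T,R[:,2])
w=cam("wrist");L=(pts(w)-T)@R*1000
for lo in (20,30,60,80,100):
    q=(abs(L[...,1])<12)&(L[...,0]>=lo)&(L[...,0]<lo+6)&(abs(L[...,2]+10)<14)
    if q.any(): print(lo,q.sum(),np.median(L[q],0).round(1))
plan([([.4219,-.3249,.03],RT(10),2),([.4219,-.3249,.0108],RT(10),3)],10)
E
```

```text
[ 0.41898583 -0.32632459  0.0626934 ] [-0.00522334  0.00226443 -0.99998379]
20 444 [ 22.9  -0.4 -17.6]
30 488 [ 33.1  -0.2 -17.6]
60 366 [63.2  0.6 -6.1]
80 436 [83.3  0.8 -6.3]
100 512 [103.1   1.1  -6.3]
[[[-0.003,0,-0.004,0.008,0.009,0.171,10],[-0.002,-0.001,-0.004,0.008,0.009,0.171,10],[0,0,0,0,0,0.064,10],[0,0,0,0,0,0.064,10],[0,0,0,0,0,0.064,10]]]
```

Call:
{"api": "play_rows", "payload": {"moves": [[[-0.003, 0, -0.004, 0.008, 0.009, 0.171, 10], [-0.002, -0.001, -0.004, 0.008, 0.009, 0.171, 10], [0, 0, 0, 0, 0, 0.064, 10], [0, 0, 0, 0, 0, 0.064, 10], [0, 0, 0, 0, 0, 0.054, 10]]]}}

```text
time: 12.48
tool_pos: [0.4234, -0.3253, 0.0123]
tcp_rot: [2.015, 2.406, -0.001]
wrist_force: [0.5, -0.1, -1.6]
width: 0.208
grip_force: 110.1
```

Call:
{"api": "play_rows", "payload": {"moves": [[[0, 0, 0, 0, 0, 0, 10], [0, 0, 0, 0, 0, 0, 10]]]}}

```text
time: 12.65
tool_pos: [0.4228, -0.3253, 0.0119]
tcp_rot: [2.016, 2.407, -0.001]
wrist_force: [-0.7, -0.6, -1.4]
width: 0.208
grip_force: 110.2
```

Call:
{"api": "play_rows", "payload": {"moves": [[[0, 0, 0, 0, 0, 0.008, 10], [0, 0, 0, 0, 0, 0.006, 10], [0, 0, 0, 0, 0, 0, 10]]]}}

```text
time: 12.9
tool_pos: [0.4229, -0.3255, 0.0112]
tcp_rot: [2.017, 2.406, -0.0]
wrist_force: [-1.1, 2.6, 5.7]
width: 0.202
grip_force: 111.1
```

Call:
{"api": "play_rows", "payload": {"moves": [[[0, 0, 0, 0, 0, 0, 24], [0, 0, 0, 0, 0, 0, 28], [0, 0, 0, 0, 0, 0, 40], [0, 0, 0, 0, 0, 0, 50], [0, 0, 0, 0, 0, 0, 50]]]}}

```text
time: 13.32
tool_pos: [0.4221, -0.3252, 0.0097]
tcp_rot: [2.018, 2.407, -0.001]
wrist_force: [-0.0, 0.7, 0.7]
width: 0.583
grip_force: 0.0
```

Call:
{"api": "play_rows", "payload": {"moves": [[[0, 0, 0, 0, 0, -0.1, 50], [0, 0, 0, 0, 0, -0.3, 50], [0, 0, 0, 0, 0, -0.4, 60], [0, 0, 0, 0, 0, -0.4, 70], [0, 0, 0, 0, 0, -0.4, 80]]]}}

```text
time: 13.73
tool_pos: [0.4216, -0.3246, 0.1718]
tcp_rot: [2.018, 2.407, -0.001]
wrist_force: [0.9, -1.1, 0.3]
width: 0.927
grip_force: 0.0
```

```bash
python3 - <<'E'
from h import *
w=cam("wrist");a=cam("top");b=cam("side")
seg(w,"handle w",(0,150,60),(8,255,255),(0,384,0,512),.030)
X=pts(w);hsv=cv2.cvtColor(w["image"],cv2.COLOR_RGB2HSV)
m=(hsv[...,1]<40)&(hsv[...,2]>150)&(X[...,1]<-.215)&(X[...,1]>-.28)&(abs(X[...,0]-.405)<.03)
print("steel z",np.percentile(X[m][:,2],[10,50,90]))
m=cv2.inRange(hsv,(0,150,60),(8,255,255))>0;print("handle z",np.nanpercentile(X[m][:,2],[10,50,90]))
cb=(100,220,150,290)
seg(b,"roll side",(5,150,80),(16,255,255),(120,190,200,270),.044)
seg(a,"roll top",(5,150,80),(16,255,255),(160,240,150,240),.044)
print("center",C0)
plan([([.49,-.05,.2],RT(13)),(C0+[0,0,.17],RT(14))],85)
cv2.imwrite("pics/s7.png",cv2.convertScaleAbs(np.hstack([a["image"][130:260,140:400],b["image"][100:360,170:330].repeat(1,0)[:130]])[...,::-1],alpha=1.3))
E
```

```text
handle w 1706 mean [ 421.3 -321.3   30. ] rect [ 421.6 -323.7] [21.4 89.1] 10.4
steel z [0.01590839 0.01692303 0.01780643]
handle z [0.02488995 0.02837928 0.029461  ]
roll side 173 mean [531.8 195.4  44. ] rect [532.2 199.2] [74.7 51.2] 84.4
roll top 137 mean [531.3 212.8  44. ] rect [532.6 213.5] [51.6 52. ] 89.2
center [0.534  0.2147 0.    ]
[[[0.002,0.002,-0.013,0.327,0.141,-0.032,85],[0.001,0.003,-0.013,0.326,0.143,-0.033,85],[0.002,0.002,-0.013,0.325,0.145,-0.032,85],[0.002,0.002,-0.012,0.324,0.147,-0.031,85],[0.001,0.002,-0.013,0.324,0.149,-0.032,85]]]
[[[0.002,0.003,-0.013,0.322,0.151,-0.031,85],[0.002,0.002,-0.013,0.322,0.153,-0.031,85],[0.001,0.002,-0.013,0.32,0.156,-0.031,85],[0,0,-0.005,0.354,0.146,0.043,85],[0,0,-0.005,0.354,0.147,0.043,85]]]
[[[0,0,-0.005,0.354,0.149,0.043,85],[0,0,-0.005,0.353,0.149,0.043,85],[0,0,-0.005,0.353,0.149,0.042,85],[0,0,-0.005,0.352,0.151,0.043,85],[0,0,-0.005,0.352,0.152,0.043,85]]]
```

Call:
{"api": "play_rows", "payload": {"moves": [[[0.002, 0.002, -0.013, 0.327, 0.141, -0.032, 85], [0.001, 0.003, -0.013, 0.326, 0.143, -0.033, 85], [0.002, 0.002, -0.013, 0.325, 0.145, -0.032, 85], [0.002, 0.002, -0.012, 0.324, 0.147, -0.031, 85], [0.001, 0.002, -0.013, 0.324, 0.149, -0.032, 85]]]}}

```text
time: 14.3
tool_pos: [0.4619, -0.1499, 0.1848]
tcp_rot: [-1.975, -2.433, 0.001]
wrist_force: [0.9, 0.5, -0.5]
width: 0.995
grip_force: 0.0
```

Call:
{"api": "play_rows", "payload": {"moves": [[[0.002, 0.003, -0.013, 0.322, 0.151, -0.031, 85], [0.002, 0.002, -0.013, 0.322, 0.153, -0.031, 85], [0.001, 0.002, -0.013, 0.32, 0.156, -0.031, 85], [0, 0, -0.005, 0.354, 0.146, 0.043, 85], [0, 0, -0.005, 0.354, 0.147, 0.043, 85]]]}}

```text
time: 14.72
tool_pos: [0.4994, 0.0296, 0.1868]
tcp_rot: [-1.943, -2.455, 0.0]
wrist_force: [0.4, 1.1, -0.5]
width: 1.001
grip_force: 0.0
```

Call:
{"api": "play_rows", "payload": {"moves": [[[0, 0, -0.005, 0.354, 0.149, 0.043, 85], [0, 0, -0.005, 0.353, 0.149, 0.043, 85], [0, 0, -0.005, 0.353, 0.149, 0.042, 85], [0, 0, 0, 0, 0, 0, 85], [0, 0, 0, 0, 0, 0, 85]]]}}

```text
time: 15.13
tool_pos: [0.5173, 0.143, 0.1735]
tcp_rot: [-1.927, -2.465, 0.004]
wrist_force: [-0.4, 0.1, 0.1]
width: 0.998
grip_force: 0.0
```

```bash
python3 - <<'E'
from h import *
w=cam("wrist");X=pts(w);hsv=cv2.cvtColor(w["image"],cv2.COLOR_RGB2HSV)
m=(cv2.inRange(hsv,(5,150,80),(16,255,255))>0)&(abs(X[...,2]-.044)<.004)&(np.hypot(X[...,0]-.533,X[...,1]-.214)<.04)
P=X[m];print(m.sum(),np.median(P[:,2]));c=cv2.minEnclosingCircle((P[:,:2]*1e3).astype(np.float32));print(c)
s=bot.read_state();print(s["tool_pos"])
c=np.array(c[0])/1e3 if m.sum()>100 else np.array([.5328,.214])
plan([([*c,.07],RT(14)),([*c,.011],RT(14),3)],85)
E
```

```text
511 0.042908343862635596
((533.8018798828125, 214.73733520507812), 27.54059410095215)
[0.51745141 0.14174458 0.1738095 ]
[[[-0.004,-0.004,-0.001,0.165,0.086,0.26,85],[-0.005,-0.004,-0.002,0.166,0.085,0.26,85],[-0.004,-0.004,-0.001,0.166,0.085,0.26,85],[-0.005,-0.004,-0.001,0.167,0.084,0.259,85],[0,0,0,0,0,0.197,85]]]
[[[0,0,0,0,0,0.197,85],[0,0,0,0,0,0.196,85]]]
```

Call:
{"api": "play_rows", "payload": {"moves": [[[-0.004, -0.004, -0.001, 0.165, 0.086, 0.26, 85], [-0.005, -0.004, -0.002, 0.166, 0.085, 0.26, 85], [-0.004, -0.004, -0.001, 0.166, 0.085, 0.26, 85], [-0.005, -0.004, -0.001, 0.167, 0.084, 0.259, 85], [0, 0, 0, 0, 0, 0, 85]]]}}

```text
time: 15.6
tool_pos: [0.5317, 0.2135, 0.0657]
tcp_rot: [-1.935, -2.47, 0.008]
wrist_force: [-2.0, -0.5, -1.1]
width: 0.992
grip_force: 0.0
```

Call:
{"api": "play_rows", "payload": {"moves": [[[0, 0, 0, 0, 0, 0, 85], [0, 0, 0, 0, 0, 0.19, 85], [0, 0, 0, 0, 0, 0.19, 85], [0, 0, 0, 0, 0, 0.17, 85], [0, 0, 0, 0, 0, 0, 85]]]}}

```text
time: 16.02
tool_pos: [0.5339, 0.212, 0.0151]
tcp_rot: [-1.939, -2.471, 0.002]
wrist_force: [-1.2, -0.1, -0.5]
width: 0.994
grip_force: 0.0
```

```bash
python3 - <<'E'
from h import *
s=bot.read_state();print(s["tool_pos"],s["tcp_rot"],s["wrist_force"])
plan([([.5338,.2147,.011],RT(14),2)],85)
E
```

```text
[0.53392684 0.2120093  0.01506472] [-1.93907056e+00 -2.47147742e+00  1.67409055e-03] [-1.19533201 -0.05901174 -0.49712111]
[[[-0.001,0,-0.004,0.013,0.003,0.02,85],[-0.001,0.001,-0.004,0.013,0.002,0.021,85]]]
```

Call:
{"api": "play_rows", "payload": {"moves": [[[-0.001, 0, -0.004, 0.013, 0.003, 0.02, 85], [-0.001, 0.001, -0.004, 0.013, 0.002, 0.015, 85], [0, 0, 0, 0, 0, 0, 85], [0, 0, 0, 0, 0, 0, 62], [0, 0, 0, 0, 0, 0, 58]]], "newtons": 40}}

```text
time: 16.43
tool_pos: [0.5363, 0.2174, 0.0143]
tcp_rot: [1.93, 2.475, 0.008]
wrist_force: [-0.3, -0.4, -0.1]
width: 0.749
grip_force: 0.0
```

Call:
{"api": "play_rows", "payload": {"moves": [[[0, 0, 0, 0, 0, 0, 54], [0, 0, 0, 0, 0, 0, 50], [0, 0, 0, 0, 0, 0, 46], [0, 0, 0, 0, 0, 0, 46], [0, 0, 0, 0, 0, 0, 46]]]}}

```text
time: 16.85
tool_pos: [0.5361, 0.2174, 0.0145]
tcp_rot: [1.93, 2.475, 0.007]
wrist_force: [-1.6, -1.9, 5.7]
width: 0.65
grip_force: 41.9
```

Call:
{"api": "play_rows", "payload": {"moves": [[[0, 0, 0, 0, 0, -0.05, 46], [0, 0, 0, 0, 0, -0.1, 46], [0, 0, 0, 0, 0, -0.1, 46], [0, 0, 0, 0, 0, 0, 46], [0, 0, 0, 0, 0, 0, 46]]], "newtons": 50}}

```text
time: 17.27
tool_pos: [0.5364, 0.2176, 0.0395]
tcp_rot: [1.93, 2.475, 0.01]
wrist_force: [-0.8, 1.0, -1.5]
width: 0.648
grip_force: 53.1
```

Call:
{"api": "play_rows", "payload": {"moves": [[[0, 0, 0, 0, 0, -0.2, 46], [0, 0, 0, 0, 0, -0.25, 46], [0, 0, 0, 0, 0, -0.25, 46], [0, 0, 0, 0, 0, -0.25, 46], [0, 0, 0, 0, 0, -0.25, 46]]]}}

```text
time: 17.68
tool_pos: [0.5343, 0.2167, 0.1586]
tcp_rot: [1.931, 2.476, 0.004]
wrist_force: [-0.5, 0.6, -0.9]
width: 0.652
grip_force: 53.3
```

```bash
python3 - <<'E'
from h import *
s=bot.read_state();R=Ro.from_rotvec(s["tcp_rot"]).as_matrix();T=s["tool_pos"];print(T,s["tcp_rot"],s["wrist_force"],s["width"])
b=cam("side");w=cam("wrist")
cv2.imwrite("pics/s8.png",np.hstack([cv2.resize(b["image"][60:200,180:320],(400,400)),cv2.resize(w["image"],(400,400))])[...,::-1])
L=(pts(w)-T)@R*1e3;hsv=cv2.cvtColor(w["image"],cv2.COLOR_RGB2HSV)
m=(cv2.inRange(hsv,(5,150,80),(16,255,255))>0)&(np.hypot(L[...,0],L[...,1])<40)&(abs(L[...,2])<70)
print(m.sum(),np.percentile(L[m],[2,50,98],axis=0).round(1))
print(np.polyfit(L[m][:,0],L[m][:,2],1)) 
E
```

```text
[0.53429415 0.21672945 0.1586142 ] [1.93130937 2.4763212  0.00433703] [-0.46692456  0.56659179 -0.88926118] 0.6516828172785764
5082 [[-15.4 -23.1 -35. ]
 [ 10.6   2.8 -23.1]
 [ 25.8  28.6  -0.7]]
[  0.0469786  -21.72246852]
```

View pics/s8.png

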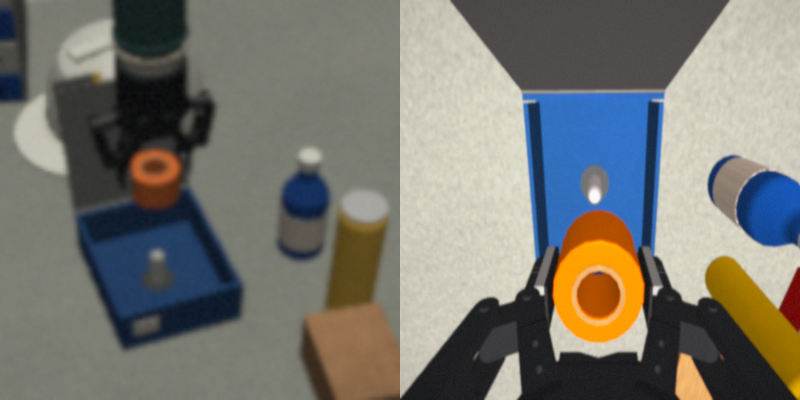

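```bash
python3 - <<'E'
from h import *
plan([([.57,-.02,.165],RT(13)),([.604,-.248,.13],RT(12)),([.604,-.248,.04],RT(12))],46,step=.033)
E
```

```text
[[[0.003,0,0.005,-0.298,-0.034,-0.003,46],[0.004,-0.001,0.005,-0.299,-0.033,-0.003,46],[0.003,0,0.004,-0.298,-0.033,-0.003,46],[0.003,-0.001,0.005,-0.299,-0.031,-0.003,46],[0.004,0,0.005,-0.299,-0.031,-0.003,46]]]
[[[0.003,-0.001,0.005,-0.298,-0.031,-0.003,46],[0.003,0,0.005,-0.299,-0.029,-0.002,46],[0.004,-0.001,0.004,-0.299,-0.029,-0.003,46],[0,0,0.004,-0.287,-0.023,0.044,46],[0,0,0.005,-0.288,-0.022,0.044,46]]]
[[[0,0,0.004,-0.287,-0.022,0.043,46],[0,0,0.005,-0.287,-0.02,0.044,46],[0,0,0.004,-0.288,-0.021,0.044,46],[0,0,0.005,-0.287,-0.019,0.044,46],[0,0,0.004,-0.288,-0.019,0.044,46]]]
[[[0,0,0.004,-0.287,-0.019,0.044,46],[0,0,0,0,0,0.3,46],[0,0,0,0,0,0.3,46],[0,0,0,0,0.001,0.3,46]]]
```

Call:
{"api": "play_rows", "payload": {"moves": [[[0.003, 0, 0.005, -0.298, -0.034, -0.003, 46], [0.004, -0.001, 0.005, -0.299, -0.033, -0.003, 46], [0.003, 0, 0.004, -0.298, -0.033, -0.003, 46], [0.003, -0.001, 0.005, -0.299, -0.031, -0.003, 46], [0.004, 0, 0.005, -0.299, -0.031, -0.003, 46]]]}}

```text
time: 18.2
tool_pos: [0.5537, 0.0668, 0.1576]
tcp_rot: [-1.944, -2.462, 0.008]
wrist_force: [0.2, 0.3, -1.9]
width: 0.647
grip_force: 53.4
```

Call:
{"api": "play_rows", "payload": {"moves": [[[0.003, -0.001, 0.005, -0.298, -0.031, -0.003, 46], [0.003, 0, 0.005, -0.299, -0.029, -0.002, 46], [0.004, -0.001, 0.004, -0.299, -0.029, -0.003, 46], [0, 0, 0.004, -0.287, -0.023, 0.044, 46], [0, 0, 0.005, -0.288, -0.022, 0.044, 46]]]}}

```text
time: 18.62
tool_pos: [0.5744, -0.0796, 0.15]
tcp_rot: [-1.957, -2.449, 0.014]
wrist_force: [0.4, -0.1, 0.1]
width: 0.648
grip_force: 53.4
```

Call:
{"api": "play_rows", "payload": {"moves": [[[0, 0, 0.004, -0.287, -0.022, 0.043, 46], [0, 0, 0.005, -0.287, -0.02, 0.044, 46], [0, 0, 0.004, -0.288, -0.021, 0.044, 46], [0, 0, 0.005, -0.287, -0.019, 0.044, 46], [0, 0, 0.004, -0.288, -0.019, 0.044, 46]]]}}

```text
time: 19.03
tool_pos: [0.5951, -0.2218, 0.1276]
tcp_rot: [-1.97, -2.437, 0.014]
wrist_force: [0.6, -0.2, -0.4]
width: 0.649
grip_force: 53.4
```

Call:
{"api": "play_rows", "payload": {"moves": [[[0, 0, 0.004, -0.287, -0.019, 0.044, 46], [0, 0, 0, 0, 0, 0.2, 46], [0, 0, 0, 0, 0, 0.25, 46], [0, 0, 0, 0, 0, 0, 46], [0, 0, 0, 0, 0, 0, 46]]]}}

```text
time: 19.45
tool_pos: [0.597, -0.2482, 0.0771]
tcp_rot: [-1.97, -2.432, 0.016]
wrist_force: [0.4, -0.4, -0.7]
width: 0.648
grip_force: 53.5
```

```bash
python3 - <<'E'
from h import *
s=bot.read_state();print(s["tool_pos"],s["tcp_rot"],s["wrist_force"])
plan([([.604,-.248,.035],RT(12)),([.604,-.248,.0155],RT(12),4)],46)
E
```

```text
[ 0.5970318  -0.24824994  0.07706171] [-1.9696695  -2.4318988   0.01559146] [ 0.36787145 -0.42992777 -0.67714708]
[[[-0.015,-0.003,0,-0.007,0.038,0.21,46],[-0.016,-0.003,0,-0.006,0.036,0.21,46],[0,0,0,0,0,0.049,46],[0,0,0,0,0,0.048,46],[0,0,0,0,0,0.049,46]]]
[[[0,0,0,0,0,0.049,46]]]
```

Call:
{"api": "play_rows", "payload": {"moves": [[[-0.015, -0.003, 0, -0.007, 0.038, 0.21, 46], [-0.016, -0.003, 0, -0.006, 0.036, 0.21, 46], [0, 0, 0, 0, 0, 0.049, 46], [0, 0, 0, 0, 0, 0.048, 46], [0, 0, 0, 0, 0, 0.049, 46]]]}}

```text
time: 19.87
tool_pos: [0.608, -0.2493, 0.0251]
tcp_rot: [1.971, 2.436, 0.003]
wrist_force: [0.2, 0.0, -0.8]
width: 0.646
grip_force: 53.5
```

Call:
{"api": "play_rows", "payload": {"moves": [[[0, 0, 0, 0, 0, 0.035, 46], [0, 0, 0, 0, 0, 0.01, 46], [0, 0, 0, 0, 0, 0, 46]]]}}

```text
time: 20.12
tool_pos: [0.6077, -0.2495, 0.0202]
tcp_rot: [1.972, 2.435, 0.003]
wrist_force: [0.1, 0.4, -1.2]
width: 0.646
grip_force: 53.5
```

Call:
{"api": "play_rows", "payload": {"moves": [[[0, 0, 0, 0, 0, 0.02, 46], [0, 0, 0, 0, 0, 0.02, 46], [0, 0, 0, 0, 0, 0.01, 46], [0, 0, 0, 0, 0, 0, 46], [0, 0, 0, 0, 0, 0, 46]]]}}

```text
time: 20.53
tool_pos: [0.6073, -0.2493, 0.0145]
tcp_rot: [1.973, 2.436, 0.003]
wrist_force: [0.4, -0.0, -1.5]
width: 0.648
grip_force: 53.5
```

Call:
{"api": "play_rows", "payload": {"moves": [[[0, 0, 0, 0, 0, 0.01, 46], [0, 0, 0, 0, 0, 0, 46], [0, 0, 0, 0, 0, 0, 46]]]}}

```text
time: 20.78
tool_pos: [0.6074, -0.2494, 0.0136]
tcp_rot: [1.972, 2.436, 0.003]
wrist_force: [-0.8, -0.4, -1.2]
width: 0.645
grip_force: 53.5
```

Call:
{"api": "play_rows", "payload": {"moves": [[[0, 0, 0, 0, 0, 0.01, 46], [0, 0, 0, 0, 0, 0, 46], [0, 0, 0, 0, 0, 0, 46]]]}}

```text
time: 21.03
tool_pos: [0.6076, -0.2495, 0.0128]
tcp_rot: [1.972, 2.436, 0.003]
wrist_force: [0.3, -0.4, -0.7]
width: 0.649
grip_force: 53.6
```

Call:
{"api": "play_rows", "payload": {"moves": [[[0, 0, 0, 0, 0, 0.006, 46], [0, 0, 0, 0, 0, 0, 46], [0, 0, 0, 0, 0, 0, 46]]]}}

```text
time: 21.28
tool_pos: [0.6076, -0.2496, 0.0126]
tcp_rot: [1.972, 2.436, 0.003]
wrist_force: [-1.5, -0.2, 3.2]
width: 0.653
grip_force: 53.9
```

Contact. Open gently, lift clear, check everything.

Call:
{"api": "play_rows", "payload": {"moves": [[[0, 0, 0, 0, 0, 0, 60], [0, 0, 0, 0, 0, 0, 66], [0, 0, 0, 0, 0, 0, 74], [0, 0, 0, 0, 0, 0, 78], [0, 0, 0, 0, 0, 0, 78]]]}}

```text
time: 21.7
tool_pos: [0.6073, -0.2493, 0.0118]
tcp_rot: [1.972, 2.436, 0.003]
wrist_force: [0.3, -0.0, -0.1]
width: 0.913
grip_force: 0.0
```

Call:
{"api": "play_rows", "payload": {"moves": [[[0, 0, 0, 0, 0, -0.1, 78], [0, 0, 0, 0, 0, -0.2, 78], [0, 0, 0, 0, 0, -0.4, 78], [0, 0, 0, 0, 0, -0.4, 78], [0, 0, 0, 0, 0, -0.4, 78]]]}}

```text
time: 22.12
tool_pos: [0.6058, -0.2486, 0.1637]
tcp_rot: [1.973, 2.437, 0.003]
wrist_force: [0.6, 0.6, 0.7]
width: 0.915
grip_force: 0.0
```

Call:
{"api": "play_rows", "payload": {"moves": [[[0, 0, 0, -0.3, -0.3, -0.2, 78], [0, 0, 0, -0.3, -0.3, 0, 78], [0, 0, 0, -0.3, -0.3, 0, 78], [0, 0, 0, 0, 0, 0, 78], [0, 0, 0, 0, 0, 0, 78]]]}}

```text
time: 22.53
tool_pos: [0.5392, -0.3524, 0.1807]
tcp_rot: [1.976, 2.431, 0.003]
wrist_force: [-0.0, 0.3, -0.5]
width: 0.915
grip_force: 0.0
```

```bash
python3 - <<'E'
from h import *
b=cam("side");cv2.imwrite("pics/end.png",cv2.convertScaleAbs(cv2.resize(b["image"][60:384,120:390],(500,600),interpolation=cv2.INTER_CUBIC)[...,::-1],alpha=1.3))
X=pts(b);hsv=cv2.cvtColor(b["image"],cv2.COLOR_RGB2HSV)
m=(cv2.inRange(hsv,(5,150,80),(16,255,255))>0)&(np.hypot(X[...,0]-.606,X[...,1]+.249)<.05)
print(m.sum(),np.percentile(X[m],[2,50,98],axis=0).round(3),bot.read_state()["time"])
E
```

```text
122 [[ 0.58  -0.281  0.016]
 [ 0.609 -0.272  0.038]
 [ 0.631 -0.229  0.044]] 22.5833
```

View pics/end.png

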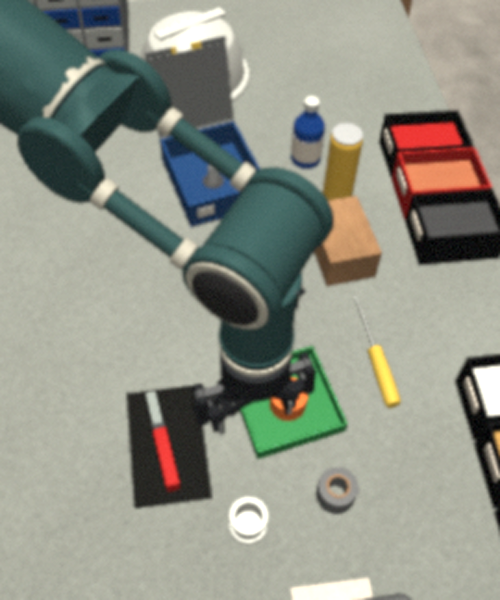

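The final picture shows the lid leaning back open, the blade flat on its mat, and the roll flat in the tray with its top at z ≈ 0.042. The gripper is clear and the bystanders are where they were.

```bash
python3 -c "
from workcell import bot
print(bot.finish_job())"
```

```text
the job is handed in; nothing more can be done
None
```

The job is handed in at about 22.6 s of robot time: the blade levered the lid open to about 17° past upright, the blade lies flat on its mat, and the orange roll lies flat in the green tray; the bystanders look unmoved in the last picture, and no verdict came back.

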